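# Tap a stuck mould slide back to its stops

### The arm

A 6-joint arm with a two-finger parallel gripper is mounted at the origin on the work surface. World frame = base frame: x ahead of the robot, y to its left, z up, the work surface at z = 0. Lengths are in m, angles in rad, forces in N, time in s.
With the tool pointing down it reaches from about 0.3 to 0.875 m from the base axis. Payload 4.2 kg.
Tool frame: the origin (TCP) lies midway between the tips of the shut fingers; the grasp point (between the pads) lies bot.grip_point_offset behind it (bot.grip_point_offset is the distance from the TCP to the grasp point, in m); z points along the fingers, y is the line along which they close (so a half turn about z gives the same grasp; the last joint's range is limited). The gripper opens to 85 mm and grips with 20 to 120 N. Pads are 22 mm wide; open, the fingers measure 114 mm over their backs; the gripper's body (76 mm by 85 mm) begins 54 mm behind the grasp point. The pads swing forward as they close: fully open they stand 13 mm farther back than shut.
Start: joints at [1.27, 0.32, 1.565, -0, 1.257, -0.02], TCP at [0.159, 0.552, 0.231] pointing down, gripper open.
Joint ranges: [-3.11, 3.11], [-0.84, 2.01], [0.21, 2.61], [-1.34, 4.49], [0.05, 2.63], [-2.56, 2.56]. Speed limits (rad/s): [2.57, 2.57, 3.14, 3.14, 3.14, 3.14].

### API

Orientations are given as a 3x3 rotation matrix whose columns are the frame's x, y, z axes.
In Python, from plant import bot gives the robot as it stands.
- The arm moves only by the shell command python3 -m jog 'ROWS' [FORCE]. ROWS is JSON, a list of rows, each an object with "dp": the shift along the world's x, y, z normalised to -1 to 1, where 1 is 20 mm, a list of three; "rotation": the turn, a rotation vector about the world's x, y, z normalised to -1 to 1, where 1 is 0.12 rad, a list of three; "claw": the opening, from -1 (shut) to 1 (fully open). A call has 1 to 5 rows; each row shifts and turns the commanded pose from where the row before left it; what a row does not reach is not made up. A row lasts 1/8 s, in which the tool goes at most 62.5 mm and 10.7 degrees, less where a joint would pass 70% of its speed; a pose out of reach is approached as far as the arm can. A call with a number of a shift or a turn outside -1 to 1 is refused whole. A call with a gripper value outside its range is refused whole. The fingers move at their own pace and stop on an object; FORCE is the grip in N (left out, the last holds). Time passes only in rows, so rows that do not move let the fingers close. It gives the time, the measured TCP pose, the force, the opening and the grip force at its end, in the units of the state.
- bot.sense(): the state, without advancing time (a new reading comes with each control period).
- bot.camera(name): name is "side" or "top" or "wrist"; returns the picture (400x640x3 uint8, blue, green, red); there is no depth.
- bot.calibration(name): a dict with "vfov" (degrees; the focal length in pixels is half the picture's height over the tangent of half this angle, whatever the lens; pixels are square), "cx", "cy" (the principal point, pixels), "origin" and "orientation" of the camera in the world. Camera axes: x right, y up, looking along -z (the intrinsics and any distortion apply to the point x, -y, -z); pixel columns grow to the right and rows downward; lengths in m; the calibration is good to about 2 mm. The wrist camera is an equidistant fisheye: a pixel r from the principal point sees the ray r / f radians off the axis. A picture is of the moment at which its call begins: read the wrist's pose just before it. calibration takes no time and is no camera call; for the wrist camera it gives the pose at the moment of the call.
- bot.sign_off(): hands the job in; it is judged then, once.
The state is a dict: "time_s": time; "q": joint angles; "dq": joint speeds; "joint_torque": joint torques, N m; "tcp_pos": TCP position; "tool_rot": TCP orientation; "force": force on the tool from outside, world axes, zero at the start; "moment": the same for the moment, N m; "width": finger opening in m; "finger_force": force on a finger pad.
Only numpy, scipy, OpenCV 4.12 (cv2) and the standard library are available. Lean on these libraries where they do the work, as an engineer would, in place of code of your own. Each camera call takes 0.05 s, during which the arm holds its last target. There are 200 camera calls.

### The job

The teal slide of the mould half has stuck. Pick up the mallet and, with light mallet taps on its two ears by turns, so that it does not jam, walk it back away from the robot until it is fully against both of its stops; then lay the mallet gently back in its rest. Strike no harder than 25 N, touch the mould with nothing but the mallet, and leave the other things alone.

Things in the scene. Friction and masses are not known exactly. Their poses are not given: they have to be found in the camera images.
- mallet_grip (a point): where to grip the mallet: mid-height of its wooden handle, 42 mm from the head's centre. y: along the handle towards the head; x: along the head; z up. Handle 18 mm wide (x), 22 mm high (z), running from the head 169 mm past this point along -y. The centre of mass lies within 20 mm of this point
- mallet: soft-face mallet, 0.22 kg; origin at the centre of its head, axes as mallet_grip. Head: cylinder 32 mm in diameter, 75 mm long along x, with flat faces (red at +x, white at -x)
- rest_grip (a point): where mallet_grip lies, with parallel axes, when the mallet is in its rest: 38 mm above the bench. The head lies on a pad centred 42 mm along +y, the handle in an open-topped slot 26 mm wide centred 83 mm along -y, 16 mm long, with walls 41 mm above the bench. Between them the fingers have free space beside and below the handle, down to the base
- rest: fixed grey mallet rest on a black rubber base 100 x 200 x 6 mm; origin at the centre of its underside, axes as rest_grip. Pad top 22 mm and slot floor 27 mm above the bench
- mould: fixed steel mould half, 230 (x) by 180 (y) mm; origin at the centre of its underside on the bench. x: the direction in which the slide backs off, away from the robot. Base plate 25 mm thick; cavity block on the centre line from x = -107 to -17 mm, 66 mm wide, top 45 mm above the bench; red stops at x = +81 mm, 41 mm high. Only the slide's ears rise above 45 mm
- ear_left (a point): centre of the face to strike (yellow patch facing the mould's -x) on the left (+y) ear of the slide, a teal crosshead with two upright ears 120 mm apart; 75 mm above the bench, 60 mm left of the slide's middle. Each ear is 34 mm wide, 14 mm thick and reaches 95 mm above the bench. x axis: into the face, along the blow. The slide can cock at most 0.06 rad either way
- ear_right (a point): the same point on the slide's right ear (the mould's -y side)
- shoe_left (a joint): travel in m of the slide's left guide shoe, 35 mm left of its middle: 0 home, 0.015 against its stop; starts at 0 to 0.003. 15 N (18 at its inner edge, 13 at its outer) on one ear moves that side's shoe alone, pivoting the slide about the other shoe, until it is cocked 0.06 rad and jams; jammed, on a stop or pushed in the middle it needs over 35 N, and above 25 N it is damaged. Shoes stay where left
- shoe_right (a joint): the same for the right guide shoe
- screwdriver: bystander: screwdriver lying on the bench, to be left alone
- brush: bystander: small brush lying on the bench, to be left alone
- wrench: bystander: steel wrench lying on the bench, to be left alone
- jar: bystander: small amber glass jar, to be left alone
- loupe: bystander: black eye loupe standing on its wide end, to be left alone
- drift: bystander: square brass bar 90 x 12 x 12 mm, to be left alone
- core_pin: bystander: small stepped steel block in the blue tray, to be left alone

How it is judged:
By the outcome, as a careful person would: the job done as asked, in the order asked, and still so for the second after the job is handed in, with the robot touching nothing.
It also fails if it takes over 72 s, if anything falls off the work surface, if the arm or the gripper's body presses on something with over 40 N, if the wrist force passes 120 N, or if a joint passes its speed limit or range.

## Working session

There is one attempt and no reset: what is moved stays moved. The work goes in short steps, Python scripts to look and compute and a shell command to move; the robot and the scene stay as the last step left them, time stands still between calls to the robot, and variables do not carry over. Pictures are saved under pics/ and viewed, at most 12 in all, crops included, and the job is handed in when it is done.

```bash
ls; mkdir -p pics
python3 - <<'E'
from plant import bot
import cv2
for n in ("top","side"):
    cv2.imwrite(f"pics/{n}0.png",bot.camera(n)); print(n,bot.calibration(n))
s=bot.sense(); print(s["time_s"],s["tcp_pos"],s["tool_rot"],s["width"],bot.grip_point_offset)
E
```

```text
pics
top {'vfov': 43.58205687399109, 'cx': 316.8631279444521, 'cy': 198.32255853482584, 'origin': array([0.43244441, 0.0240107 , 1.28559542]), 'orientation': array([[ 0.02390839,  0.98453981, -0.17352162],
       [-0.99964075,  0.02144046, -0.01608339],
       [-0.01211436,  0.17384381,  0.98469872]])}
side {'vfov': 53.08830723770964, 'cx': 312.59480431611223, 'cy': 197.7940336426329, 'origin': array([0.30843061, 0.61295931, 0.80763555]), 'orientation': array([[-0.87498547,  0.36096435, -0.32265331],
       [-0.48407893, -0.66361514,  0.57033546],
       [-0.00824685,  0.65522491,  0.75538885]])}
0.1 [0.15921731 0.55208234 0.23056287] [[-9.60834553e-01  2.77122257e-01 -4.65436191e-04]
 [ 2.77122647e-01  9.60833342e-01 -1.52587077e-03]
 [ 2.43538593e-05 -1.59509227e-03 -9.99998728e-01]] 0.08542572780014814 0.0187
```

View pics/top0.png

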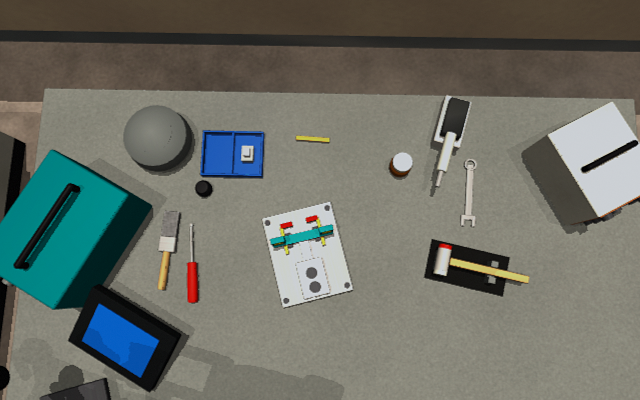

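View pics/side0.png

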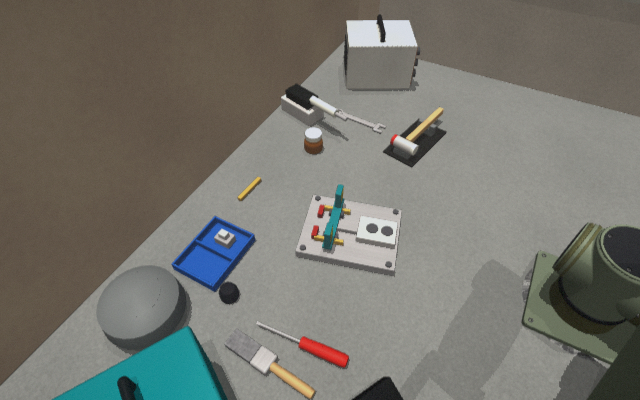

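The top view shows the mould at about (308,255) with its teal slide at (302,236). The mallet lies in its rest at about (468,268), with the red face up (+x) and the handle pointing right (-y). The side view agrees. Next I'll measure from the top view.

```bash
cat > h.py <<'E'
from plant import bot
import cv2, numpy as np
def ray(n,uv,c=None):
    c=c or bot.calibration(n); f=200/np.tan(np.radians(c["vfov"]/2))
    x,y=uv[0]-c["cx"],uv[1]-c["cy"]
    if n=="wrist":
        r=np.hypot(x,y)+1e-9; t=r/f; d=np.array([x/r*np.sin(t),-y/r*np.sin(t),-np.cos(t)])
    else: d=np.array([x/f,-y/f,-1])
    return np.array(c["origin"]),np.array(c["orientation"])@d
def on(n,uv,z,c=None):
    o,d=ray(n,uv,c); return o+d*(z-o[2])/d[2]
def pix(n,p,c=None):
    c=c or bot.calibration(n); f=200/np.tan(np.radians(c["vfov"]/2))
    v=np.array(c["orientation"]).T@(np.array(p)-c["origin"]); 
    if n=="wrist":
        r=np.hypot(v[0],v[1]); t=np.arctan2(r,-v[2]); return np.array([c["cx"]+f*t*v[0]/r,c["cy"]-f*t*v[1]/r])
    return np.array([c["cx"]+f*v[0]/-v[2],c["cy"]+f*v[1]/v[2]])
def mask(im,lo,hi,box=None):
    m=cv2.inRange(cv2.cvtColor(im,cv2.COLOR_BGR2HSV),np.array(lo),np.array(hi))
    if box:
        k=np.zeros_like(m); x0,y0,x1,y1=box; k[y0:y1,x0:x1]=255; m&=k
    return m
def big(m):
    return max(cv2.findContours(m,cv2.RETR_EXTERNAL,cv2.CHAIN_APPROX_NONE)[0],key=cv2.contourArea)
def rect(n,cnt,z,c=None):
    P=np.array([on(n,p[0],z,c)[:2] for p in cnt],np.float32)
    return cv2.minAreaRect(P*1000)
E
python3 - <<'E'
from h import *
im=cv2.imread("pics/top0.png")
B=(415,230,540,305)
base=mask(im,(0,0,0),(180,255,45),B); han=mask(im,(18,90,100),(35,255,255),B)
red=mask(im,(0,150,80),(8,255,255),B)
plate=mask(im,(0,0,150),(180,60,255),(255,195,360,312))
teal=mask(im,(80,120,40),(100,255,255),(255,195,360,312))
for n,m,z in (("base",base,.006),("handle",han,.049),("red",red,.038),("plate",plate,.025),("teal",teal,.095)):
    c=big(m); 
    if n in("base","plate"): c=cv2.convexHull(c)
    print(n,cv2.contourArea(c),rect("top",c,z), cv2.boxPoints(rect("top",c,z)).round(0).tolist())
v=[im[195:312,255:360],im[225:305,415:540]]
v=[cv2.resize(i,(400,int(400*i.shape[0]/i.shape[1])),interpolation=cv2.INTER_CUBIC) for i in v]
h=max(i.shape[0] for i in v); v=[cv2.copyMakeBorder(i,0,h-i.shape[0],0,0,0) for i in v]
cv2.imwrite("pics/crop0.png",np.hstack(v))
E
```

```text
base 3101.5 ((490.0032043457031, -338.0433349609375), (198.89891052246094, 99.18989562988281), 78.04413604736328) [[421.0, -425.0], [518.0, -446.0], [559.0, -251.0], [462.0, -230.0]]
handle 470.5 ((482.27301025390625, -379.694091796875), (193.43927001953125, 16.918724060058594), 78.01998901367188) [[454.0, -473.0], [470.0, -476.0], [511.0, -287.0], [494.0, -283.0]]
red 37.5 ((539.7386474609375, -276.9067077636719), (31.03916358947754, 11.283517837524414), 79.89977264404297) [[531.0, -291.0], [543.0, -293.0], [548.0, -263.0], [537.0, -261.0]]
plate 6559.5 ((514.8189697265625, 67.32040405273438), (229.78689575195312, 180.21981811523438), 15.479467391967773) [[380.0, 123.0], [428.0, -50.0], [650.0, 11.0], [601.0, 185.0]]
teal 413.0 ((550.5297241210938, 77.06465148925781), (21.945425033569336, 152.25054931640625), 15.066933631896973) [[520.0, 148.0], [560.0, 1.0], [581.0, 6.0], [541.0, 153.0]]
```

View pics/crop0.png

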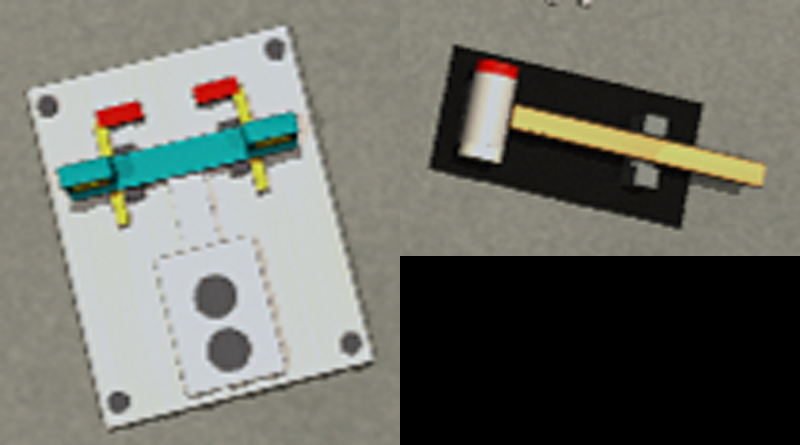

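The crops show the plate, teal ears, red stops and rest clearly, and the sizes match: plate 230x180, base 199x99, handle 17 wide. I'll check how high the tablet-like object near the start is before moving past it.

Run:
```python
from h import *
for uv in ((98,287),(180,330),(150,390),(70,340)):
    print(uv,[on("top",uv,z)[:2].round(3).tolist() for z in (0,.1,.2)])
for uv in ((375,380),(345,399)): print("side",uv,[on("side",uv,z)[:2].round(3).tolist() for z in (0,.1,.2)])
c=bot.calibration("wrist"); print(c)
im=bot.camera("wrist"); cv2.imwrite("pics/w0.png",im)
# ears in both views
import numpy as np
t=np.array([.497,-.309,.038]); print(pix("top",t),pix("side",t))
```

```text
(98, 287) [[0.418, 0.596], [0.419, 0.552], [0.42, 0.507]]
(180, 330) [[0.317, 0.379], [0.326, 0.352], [0.335, 0.324]]
(150, 390) [[0.173, 0.443], [0.193, 0.41], [0.213, 0.378]]
(70, 340) [[0.286, 0.653], [0.297, 0.604], [0.309, 0.556]]
side (375, 380) [[0.325, 0.35], [0.323, 0.382], [0.321, 0.415]]
side (345, 399) [[0.361, 0.408], [0.354, 0.433], [0.348, 0.458]]
{'vfov': 65.70646984690485, 'cx': 317.51726489307737, 'cy': 200.62255879231463, 'origin': array([0.08269957, 0.5745117 , 0.37257813]), 'orientation': array([[ 0.27754989, -0.91449203, -0.29439833],
       [ 0.96070944,  0.26360589,  0.08688676],
       [-0.00185211, -0.30694667,  0.95172491]])}
[458.52944325 263.35810799] [411.19227825 137.60142511]
```

View pics/w0.png

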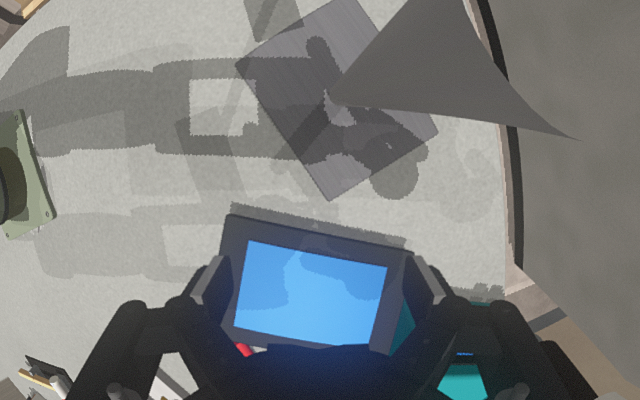

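The wrist view shows the flat tablet at (310,290) below the gripper. It is low, so travelling at z≈0.2 is clear. I'll now move above the mallet.

```bash
python3 -m jog '[{"dp":[0.375,-0.957,-0.09],"rotation":[0,0,-0.278],"claw":1},{"dp":[0.375,-0.957,-0.09],"rotation":[0,0,-0.278],"claw":1},{"dp":[0.375,-0.957,-0.09],"rotation":[0,0,-0.278],"claw":1},{"dp":[0.375,-0.957,-0.09],"rotation":[0,0,-0.278],"claw":1},{"dp":[0.375,-0.957,-0.09],"rotation":[0,0,-0.278],"claw":1}]'
python3 -m jog '[{"dp":[0.375,-0.957,-0.09],"rotation":[0,0,-0.278],"claw":1},{"dp":[0.375,-0.957,-0.09],"rotation":[0,0,-0.278],"claw":1},{"dp":[0.375,-0.957,-0.09],"rotation":[0,0,-0.278],"claw":1},{"dp":[0.375,-0.957,-0.09],"rotation":[0,0,-0.278],"claw":1},{"dp":[0.375,-0.957,-0.09],"rotation":[0,0,-0.278],"claw":1}]'
```

```text
time_s: 0.78
tcp_pos: [0.1973, 0.4556, 0.2222]
tool_rot: [[-0.901, 0.435, 0.0], [0.435, 0.901, 0.0], [-0.0, 0.0, -1.0]]
force: [-0.4, 0.3, -0.6]
width: 0.0855
finger_force: 0.0
time_s: 1.4
tcp_pos: [0.2348, 0.3598, 0.2132]
tool_rot: [[-0.816, 0.578, 0.0], [0.578, 0.816, 0.0], [-0.0, 0.0, -1.0]]
force: [0.2, -0.4, 0.2]
width: 0.0853
finger_force: 0.0
```

```bash
python3 -m jog '[{"dp":[0.375,-0.957,-0.09],"rotation":[0,0,-0.278],"claw":1},{"dp":[0.375,-0.957,-0.09],"rotation":[0,0,-0.278],"claw":1},{"dp":[0.375,-0.957,-0.09],"rotation":[0,0,-0.278],"claw":1},{"dp":[0.375,-0.957,-0.09],"rotation":[0,0,-0.278],"claw":1},{"dp":[0.375,-0.957,-0.09],"rotation":[0,0,-0.278],"claw":1}]' >/dev/null
python3 -m jog '[{"dp":[0.375,-0.957,-0.09],"rotation":[0,0,-0.278],"claw":1},{"dp":[0.375,-0.957,-0.09],"rotation":[0,0,-0.278],"claw":1},{"dp":[0.375,-0.957,-0.09],"rotation":[0,0,-0.278],"claw":1},{"dp":[0.375,-0.957,-0.09],"rotation":[0,0,-0.278],"claw":1},{"dp":[0.375,-0.957,-0.09],"rotation":[0,0,-0.278],"claw":1}]' >/dev/null
python3 -m jog '[{"dp":[0.375,-0.957,-0.09],"rotation":[0,0,-0.278],"claw":1},{"dp":[0.375,-0.957,-0.09],"rotation":[0,0,-0.278],"claw":1},{"dp":[0.375,-0.957,-0.09],"rotation":[0,0,-0.278],"claw":1},{"dp":[0.375,-0.957,-0.09],"rotation":[0,0,-0.278],"claw":1},{"dp":[0.375,-0.957,-0.09],"rotation":[0,0,-0.278],"claw":1}]' >/dev/null
python3 -m jog '[{"dp":[0.375,-0.957,-0.09],"rotation":[0,0,-0.278],"claw":1},{"dp":[0.375,-0.957,-0.09],"rotation":[0,0,-0.278],"claw":1},{"dp":[0.375,-0.957,-0.09],"rotation":[0,0,-0.278],"claw":1},{"dp":[0.375,-0.957,-0.09],"rotation":[0,0,-0.278],"claw":1},{"dp":[0.375,-0.957,-0.09],"rotation":[0,0,-0.278],"claw":1}]' >/dev/null
python3 -m jog '[{"dp":[0.375,-0.957,-0.09],"rotation":[0,0,-0.278],"claw":1},{"dp":[0.375,-0.957,-0.09],"rotation":[0,0,-0.278],"claw":1},{"dp":[0.375,-0.957,-0.09],"rotation":[0,0,-0.278],"claw":1},{"dp":[0.375,-0.957,-0.09],"rotation":[0,0,-0.278],"claw":1},{"dp":[0.375,-0.957,-0.09],"rotation":[0,0,-0.278],"claw":1}]' >/dev/null
python3 -m jog '[{"dp":[0.375,-0.957,-0.09],"rotation":[0,0,-0.278],"claw":1},{"dp":[0.375,-0.957,-0.09],"rotation":[0,0,-0.278],"claw":1},{"dp":[0.375,-0.957,-0.09],"rotation":[0,0,-0.278],"claw":1},{"dp":[0.375,-0.957,-0.09],"rotation":[0,0,-0.278],"claw":1},{"dp":[0.375,-0.957,-0.09],"rotation":[0,0,-0.278],"claw":1}]' >/dev/null
python3 -m jog '[{"dp":[0.375,-0.957,-0.09],"rotation":[0,0,-0.278],"claw":1},{"dp":[0.375,-0.957,-0.09],"rotation":[0,0,-0.278],"claw":1},{"dp":[0.375,-0.957,-0.09],"rotation":[0,0,-0.278],"claw":1},{"dp":[0.375,-0.957,-0.09],"rotation":[0,0,-0.278],"claw":1},{"dp":[0.375,-0.957,-0.09],"rotation":[0,0,-0.278],"claw":1}]'
python3 - <<'E'
from h import *
c=bot.calibration("wrist"); im=bot.camera("wrist"); cv2.imwrite("pics/w1.png",im)
import pickle; pickle.dump(c,open("c1.pkl","wb"))
print(pix("wrist",[.497,-.309,.049],c),pix("wrist",[.506,-.268,.054],c))
E
```

```text
time_s: 5.78
tcp_pos: [0.4973, -0.3101, 0.1502]
tool_rot: [[0.212, 0.977, 0.0], [0.977, -0.212, 0.0], [0.0, 0.0, -1.0]]
force: [-0.1, -0.5, 0.1]
width: 0.0855
finger_force: 0.0
[318.16117927 199.89969675] [318.32811253 150.23388754]
```

View pics/w1.png

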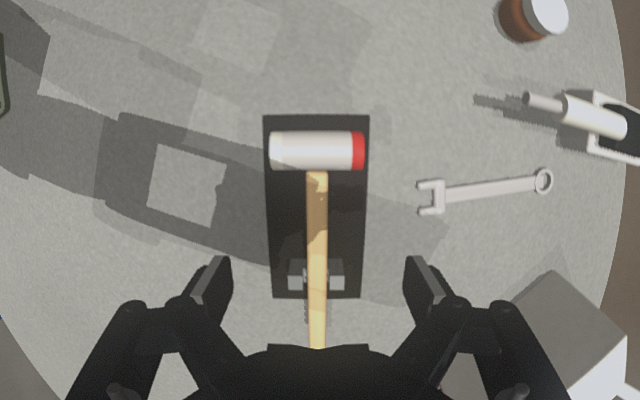

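The wrist view shows the mallet head centred at (317,150), which is where I predicted it (318,150), with the handle aligned to the tool. Descending to grip.

```bash
python3 -m jog '[{"dp":[0,0.05,-0.9],"rotation":[0,0,0],"claw":1},{"dp":[0,0,-1],"rotation":[0,0,0],"claw":1},{"dp":[0,0,-1],"rotation":[0,0,0],"claw":1},{"dp":[0,0,-1],"rotation":[0,0,0],"claw":1},{"dp":[0,0,-0.8],"rotation":[0,0,0],"claw":1}]' >/dev/null
python3 -m jog '[{"dp":[0,0,-0.8],"rotation":[0,0,0],"claw":1},{"dp":[0,0,-0.6],"rotation":[0,0,0],"claw":1},{"dp":[0,0,-0.4],"rotation":[0,0,0],"claw":0.2},{"dp":[0,0,0],"rotation":[0,0,0],"claw":-0.2},{"dp":[0,0,0],"rotation":[0,0,0],"claw":-0.4}]' 30
python3 -m jog '[{"dp":[0,0,0],"rotation":[0,0,0],"claw":-0.6},{"dp":[0,0,0],"rotation":[0,0,0],"claw":-0.8},{"dp":[0,0,0],"rotation":[0,0,0],"claw":-1},{"dp":[0,0,0],"rotation":[0,0,0],"claw":-1},{"dp":[0,0,0],"rotation":[0,0,0],"claw":-1}]' 100
```

```text
time_s: 7.08
tcp_pos: [0.4972, -0.3081, 0.0208]
tool_rot: [[0.21, 0.978, 0.001], [0.978, -0.21, -0.001], [-0.0, 0.001, -1.0]]
force: [-0.2, 0.3, -0.3]
width: 0.0323
finger_force: 0.0
time_s: 7.7
tcp_pos: [0.4972, -0.308, 0.0212]
tool_rot: [[0.21, 0.978, 0.001], [0.978, -0.21, -0.001], [-0.0, 0.001, -1.0]]
force: [-1.0, -0.1, 5.9]
width: 0.0163
finger_force: 97.7
```

```bash
python3 -m jog '[{"dp":[0,0,0.3],"rotation":[0,0,0],"claw":-1},{"dp":[0,0,0.7],"rotation":[0,0,0],"claw":-1},{"dp":[0,0,1],"rotation":[0,0,0],"claw":-1},{"dp":[0,0,1],"rotation":[0,0,0],"claw":-1},{"dp":[0,0,1],"rotation":[0,0,0],"claw":-1}]'
python3 -m jog '[{"dp":[-0.035,0.5,0.1],"rotation":[0,0,0.2],"claw":-1},{"dp":[-0.035,0.96,0.1],"rotation":[0,0,0.2],"claw":-1},{"dp":[-0.035,0.96,0.1],"rotation":[0,0,0.2],"claw":-1},{"dp":[-0.035,0.96,0.1],"rotation":[0,0,0.2],"claw":-1},{"dp":[-0.035,0.96,0.1],"rotation":[0,0,0.2],"claw":-1}]' > /dev/null
python3 -m jog '[{"dp":[-0.035,0.96,0.1],"rotation":[0,0,0.2],"claw":-1},{"dp":[-0.035,0.96,0.1],"rotation":[0,0,0.2],"claw":-1},{"dp":[-0.035,0.96,0.1],"rotation":[0,0,0.2],"claw":-1},{"dp":[-0.035,0.96,0.1],"rotation":[0,0,0.2],"claw":-1},{"dp":[-0.035,0.96,0.1],"rotation":[0,0,0.2],"claw":-1}]' > /dev/null
python3 -m jog '[{"dp":[-0.035,0.96,0.1],"rotation":[0,0,0.2],"claw":-1},{"dp":[-0.035,0.96,0.1],"rotation":[0,0,0.2],"claw":-1},{"dp":[-0.035,0.96,0.1],"rotation":[0,0,0.2],"claw":-1},{"dp":[-0.035,0.96,0.1],"rotation":[0,0,0.2],"claw":-1},{"dp":[-0.035,0.96,0.1],"rotation":[0,0,0.2],"claw":-1}]' > /dev/null
python3 -m jog '[{"dp":[-0.035,0.96,0.1],"rotation":[0,0,0.2],"claw":-1},{"dp":[-0.035,0.96,0.1],"rotation":[0,0,0.2],"claw":-1},{"dp":[-0.035,0.96,0.1],"rotation":[0,0,0.2],"claw":-1},{"dp":[-0.035,0.96,0.1],"rotation":[0,0,0.2],"claw":-1},{"dp":[-0.035,0.96,0],"rotation":[0,0,0.2],"claw":-1}]'
python3 - <<'E'
from h import *
c=bot.calibration("wrist"); im=bot.camera("wrist"); cv2.imwrite("pics/w2.png",im)
import pickle; s=bot.sense(); pickle.dump((c,s["tcp_pos"],s["tool_rot"]),open("c2.pkl","wb")); print(s["tcp_pos"],s["force"])
E
```

```text
time_s: 8.32
tcp_pos: [0.4968, -0.3078, 0.1015]
tool_rot: [[0.21, 0.978, 0.0], [0.978, -0.21, -0.0], [-0.0, 0.0, -1.0]]
force: [0.0, 0.3, -2.4]
width: 0.0166
finger_force: 97.6
time_s: 10.82
tcp_pos: [0.4827, 0.0683, 0.1386]
tool_rot: [[-0.267, 0.964, 0.001], [0.964, 0.267, 0.0], [-0.0, 0.001, -1.0]]
force: [0.6, -0.8, -2.1]
width: 0.0163
finger_force: 97.5
[0.48263917 0.07010931 0.13850931] [ 0.53429021  2.13998199 -2.44990977]
```

View pics/w2.png

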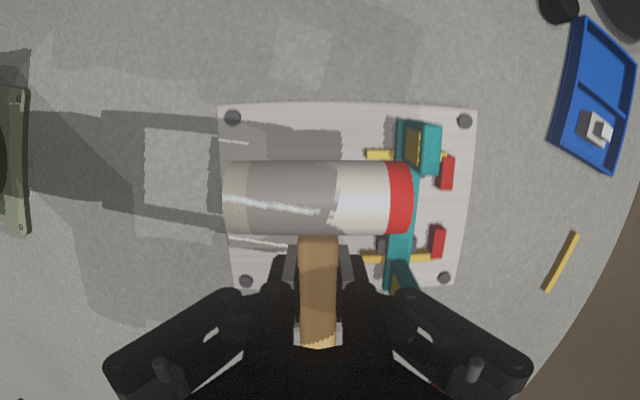

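The wrist view shows the mallet held straight: head at (318,198), red face at col ~411, left ear at (420,147) with its yellow patch at col ~412, right ear at (400,280). Next I'll compute the mould-frame coordinates.

```bash
cat >> h.py <<'E'
MO=np.array([.5148,.0673]); MX=np.array([.964,.267]); MY=np.array([-.267,.964])
def mf(p): d=np.array(p)[:2]-MO; return np.round([d@MX*1000,d@MY*1000],1)
E
python3 - <<'E'
from h import *
import pickle
c,t,R=pickle.load(open("c2.pkl","rb")); im=cv2.imread("pics/w2.png")
print("tcp",mf(t))
m=mask(im,(80,120,40),(100,255,255),(380,110,450,180)); h=big(m)
for r in (130,145,160):
    print(r,[tuple(map(int,p)) for p in cv2.cvtColor(im,cv2.COLOR_BGR2HSV)[r,392:446:2]])
for uv in ((420,124),(422,173),(441,125),(441,174)): print("eartop",uv,mf(on("wrist",uv,.095,c)))
for uv in ((388,262),(390,288)): print("earR",uv,mf(on("wrist",uv,.095,c)))
for uv in ((225,198),(411,198),(400,162),(400,235)): print("head",uv,mf(on("wrist",uv,.155,c)))
print("plate", [mf(on("wrist",uv,.025,c)) for uv in ((219,106),(477,111))])
E
```

```text
tcp [-30.3  11.3]
130 [(17, 16, 109), (24, 13, 100), (88, 47, 71), (90, 93, 104), (90, 98, 101), (91, 75, 85), (88, 54, 66), (41, 46, 78), (23, 99, 95), (25, 76, 84), (24, 63, 85), (28, 56, 77), (38, 39, 79), (49, 28, 74), (40, 47, 82), (86, 57, 76), (90, 123, 129), (90, 131, 160), (90, 131, 158), (91, 131, 158), (90, 135, 155), (90, 132, 154), (90, 140, 159), (91, 134, 160), (90, 145, 153), (89, 40, 161), (15, 11, 192)]
145 [(6, 12, 109), (85, 17, 89), (89, 66, 81), (88, 98, 102), (89, 90, 99), (85, 43, 71), (92, 45, 73), (22, 96, 88), (21, 105, 97), (22, 96, 98), (21, 107, 93), (22, 102, 95), (21, 92, 91), (24, 131, 134), (43, 46, 89), (91, 109, 105), (90, 125, 147), (90, 133, 157), (90, 128, 155), (90, 133, 155), (91, 136, 161), (90, 131, 160), (90, 134, 156), (90, 138, 157), (90, 119, 143), (14, 15, 189), (17, 12, 191)]
160 [(19, 112, 132), (15, 22, 70), (89, 58, 97), (91, 56, 96), (89, 95, 123), (83, 14, 74), (90, 33, 69), (83, 32, 72), (28, 41, 74), (25, 68, 86), (21, 106, 94), (20, 101, 98), (24, 108, 99), (28, 135, 172), (94, 66, 81), (92, 117, 120), (90, 127, 154), (91, 129, 156), (90, 128, 153), (90, 132, 158), (90, 137, 154), (91, 135, 157), (91, 137, 154), (91, 141, 155), (25, 104, 177), (17, 113, 106), (2, 158, 182)]
eartop (420, 124) [31.6 78.5]
eartop (422, 173) [35.1 47.4]
eartop (441, 125) [45.9 78.7]
eartop (441, 174) [48.5 47. ]
earR (388, 262) [ 17.4 -16. ]
earR (390, 288) [ 21.3 -38.1]
head (225, 198) [-72.2  49.5]
head (411, 198) [ 9.4 49.5]
head (400, 162) [ 3.1 65.4]
head (400, 235) [ 5.9 31.8]
plate [array([-114.2,   89.8]), array([110.5,  90.1])]
```

```bash
python3 -m jog '[{"dp":[-0.03,0.106,-0.8],"rotation":[0,0,0],"claw":-1},{"dp":[-0.03,0.106,-0.9],"rotation":[0,0,0],"claw":-1},{"dp":[-0.03,0.106,-0.9],"rotation":[0,0,0],"claw":-1},{"dp":[-0.03,0.106,-0.8],"rotation":[0,0,0],"claw":-1},{"dp":[-0.03,0.106,-0.6],"rotation":[0,0,0],"claw":-1}]'
python3 - <<'E'
from h import *
c=bot.calibration("wrist"); im=bot.camera("wrist")
import pickle; s=bot.sense(); pickle.dump((c,s["tcp_pos"],s["tool_rot"]),open("c3.pkl","wb")); print(s["tcp_pos"],mf(s["tcp_pos"]),s["force"])
cv2.imwrite("pics/w3full.png",im)
cv2.imwrite("pics/w3.png",cv2.resize(im[80:360,200:520],None,fx=2,fy=2))
E
```

```text
time_s: 11.5
tcp_pos: [0.4796, 0.0779, 0.0577]
tool_rot: [[-0.266, 0.964, -0.0], [0.964, 0.266, -0.0], [-0.0, -0.0, -1.0]]
force: [0.2, -1.0, -1.4]
width: 0.0163
finger_force: 97.7
[0.47865364 0.07793019 0.05651775] [-32.   19.9] [-0.19700009 -0.28705251 -3.92700983]
```

View pics/w3.png

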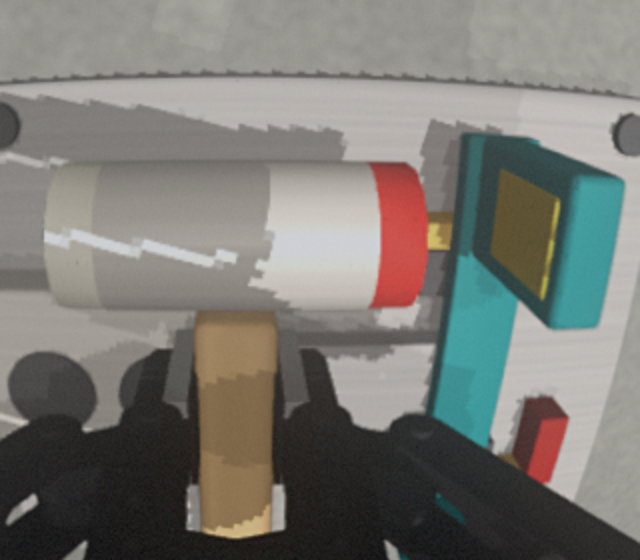

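The wrist crop shows the patch centre at full-frame (464,196) and the head axis at row 198, so they are aligned to within about 1 mm. Next I'll work out the gap.

Run:
```python
from h import *
import pickle
c,t,R=pickle.load(open("c3.pkl","rb"))
print(bot.sense()["tcp_pos"],mf(t))
for uv,z in (((464,196.5),.075),((413,198),.075),((222,198),.075),((484,250),.095),((512,172),.095),((493,166),.095)): print(uv,mf(on("wrist",uv,z,c)))
```

```text
[0.47865364 0.07793019 0.05651775] [-32.   19.9]
(464, 196.5) [34.8 60.6]
(413, 198) [ 9.6 59.8]
(222, 198) [-73.7  59.9]
(484, 250) [38.3 43.1]
(512, 172) [45.5 77. ]
(493, 166) [35.7 79.1]
```

```bash
python3 -m jog '[{"dp":[0.3,0.083,0],"rotation":[0,0,0],"claw":-1},{"dp":[0.434,0.12,0.06],"rotation":[0,0,0],"claw":-1},{"dp":[0.2,0.055,0],"rotation":[0,0,0],"claw":-1},{"dp":[0.05,0.014,0],"rotation":[0,0,0],"claw":-1},{"dp":[0.05,0.014,0],"rotation":[0,0,0],"claw":-1}]'
python3 -m jog '[{"dp":[0.05,0.014,0],"rotation":[0,0,0],"claw":-1},{"dp":[0.05,0.014,0],"rotation":[0,0,0],"claw":-1}]' | sed -n '1,2p;4p'
python3 -m jog '[{"dp":[0.05,0.014,0],"rotation":[0,0,0],"claw":-1},{"dp":[0.05,0.014,0],"rotation":[0,0,0],"claw":-1}]' | sed -n '1,2p;4p'
python3 -c "
from h import *
s=bot.sense();print(mf(s['tcp_pos']),s['force'],s['moment'])"
```

```text
time_s: 12.18
tcp_pos: [0.5004, 0.0833, 0.0596]
tool_rot: [[-0.266, 0.964, -0.0], [0.964, 0.266, -0.0], [0.0, -0.0, -1.0]]
force: [-0.8, -0.1, -3.2]
width: 0.0163
finger_force: 97.8
time_s: 12.42
tcp_pos: [0.5024, 0.0838, 0.0595]
force: [0.6, -0.3, -1.8]
time_s: 12.68
tcp_pos: [0.5046, 0.0844, 0.0595]
force: [-0.1, -0.1, -2.6]
[-5.3 19.3] [-0.09730174 -0.0621599  -2.62948651] [ 0.01000385 -0.0170279   0.0045996 ]
```

```bash
python3 -m jog '[{"dp":[0.05,0.014,0],"rotation":[0,0,0],"claw":-1}]' | sed -n '2p;4p'
python3 -m jog '[{"dp":[0.05,0.014,0],"rotation":[0,0,0],"claw":-1}]' | sed -n '2p;4p'
python3 -m jog '[{"dp":[0.05,0.014,0],"rotation":[0,0,0],"claw":-1}]' | sed -n '2p;4p'
```

```text
tcp_pos: [0.5056, 0.0847, 0.0595]
force: [0.2, 0.7, -1.9]
tcp_pos: [0.5066, 0.085, 0.0595]
force: [0.1, -0.8, -3.1]
tcp_pos: [0.5067, 0.0851, 0.0594]
force: [-2.9, -1.2, -0.5]
```

```bash
python3 -m jog '[{"dp":[0.05,0.014,0],"rotation":[0,0,0],"claw":-1}]' | sed -n '2p;4p'
python3 -m jog '[{"dp":[0.05,0.014,0],"rotation":[0,0,0],"claw":-1}]' | sed -n '2p;4p'
```

```text
tcp_pos: [0.5069, 0.0851, 0.0593]
force: [-5.4, -2.2, 0.9]
tcp_pos: [0.507, 0.0852, 0.0591]
force: [-6.7, -4.2, 2.0]
```

```bash
python3 -m jog '[{"dp":[0.05,0.014,0],"rotation":[0,0,0],"claw":-1}]' | sed -n '2p;4p'
python3 -m jog '[{"dp":[0.05,0.014,0],"rotation":[0,0,0],"claw":-1}]' | sed -n '2p;4p'
python3 -m jog '[{"dp":[0.05,0.014,0],"rotation":[0,0,0],"claw":-1}]' | sed -n '2p;4p'
python3 -c "
from h import *
s=bot.sense();print(mf(s['tcp_pos']),s['force'],s['moment'],s['tool_rot'])"
```

```text
tcp_pos: [0.5071, 0.0852, 0.059]
force: [-8.6, -3.9, 3.8]
tcp_pos: [0.5072, 0.0852, 0.0589]
force: [-11.1, -4.1, 4.2]
tcp_pos: [0.5073, 0.0852, 0.0588]
force: [-12.3, -5.5, 6.4]
[-2.5 19.3] [-12.30748972  -5.50361233   6.35061573] [-0.57193358  1.78246075  0.26996649] [[-2.67033971e-01  9.63618516e-01 -1.14984837e-02]
 [ 9.63687106e-01  2.67016724e-01 -3.03821539e-03]
 [ 1.42606842e-04 -1.18922472e-02 -9.99929275e-01]]
```

```bash
python3 -m jog '[{"dp":[0.04,0.011,0.02],"rotation":[0,0,0],"claw":-1}]' | sed -n '2p;4p'
python3 -m jog '[{"dp":[0.04,0.011,0.02],"rotation":[0,0,0],"claw":-1}]' | sed -n '2p;4p'
python3 -m jog '[{"dp":[0.03,0.008,0.02],"rotation":[0,0,0],"claw":-1}]' | sed -n '2p;4p'
```

```text
tcp_pos: [0.5074, 0.0852, 0.0589]
force: [-13.0, -5.9, 3.6]
tcp_pos: [0.5074, 0.0852, 0.059]
force: [-13.5, -6.5, 2.5]
tcp_pos: [0.5074, 0.0852, 0.0591]
force: [-14.7, -5.9, 1.9]
```

```bash
python3 -m jog '[{"dp":[0.03,0.008,0.01],"rotation":[0,0,0],"claw":-1}]' | sed -n '2p;4p'
python3 -m jog '[{"dp":[0.03,0.008,0.01],"rotation":[0,0,0],"claw":-1}]' | sed -n '2p;4p'
python3 -m jog '[{"dp":[0.03,0.008,0.01],"rotation":[0,0,0],"claw":-1}]' | sed -n '2p;4p'
```

```text
tcp_pos: [0.5075, 0.0852, 0.0591]
force: [-15.1, -7.3, 3.6]
tcp_pos: [0.5076, 0.0853, 0.0592]
force: [-16.5, -7.3, 4.1]
tcp_pos: [0.5079, 0.0854, 0.0593]
force: [-16.4, -7.6, 1.4]
```

```bash
python3 -m jog '[{"dp":[0.04,0.008,0],"rotation":[0,0,0],"claw":-1}]' | sed -n '2p;4p'
python3 -m jog '[{"dp":[0.04,0.008,0],"rotation":[0,0,0],"claw":-1}]' | sed -n '2p;4p'
python3 -m jog '[{"dp":[0.04,0.008,0],"rotation":[0,0,0],"claw":-1}]' | sed -n '2p;4p'
```

```text
tcp_pos: [0.5086, 0.0856, 0.0592]
force: [-15.2, -7.6, 2.3]
tcp_pos: [0.5093, 0.0859, 0.0592]
force: [-16.4, -6.9, 2.9]
tcp_pos: [0.51, 0.0861, 0.0592]
force: [-17.1, -6.1, 2.8]
```

```bash
python3 -m jog '[{"dp":[0.04,0.01,0],"rotation":[0,0,0],"claw":-1}]' | sed -n '2p;4p'
python3 -m jog '[{"dp":[0.03,0.01,0],"rotation":[0,0,0],"claw":-1}]' | sed -n '2p;4p'
python3 -c "
from h import *
s=bot.sense();print(mf(s['tcp_pos']),s['force'],s['tool_rot'][2])"
```

```text
tcp_pos: [0.5108, 0.0863, 0.0592]
force: [-16.9, -6.6, 3.4]
tcp_pos: [0.5113, 0.0865, 0.0592]
force: [-17.0, -5.8, 3.3]
[ 1.7 19.4] [-16.96579192  -5.75438402   3.32145964] [ 7.58684547e-04 -2.05119158e-02 -9.99789321e-01]
```

```bash
python3 -m jog '[{"dp":[-0.723,-0.2,-0.05],"rotation":[0,0,0],"claw":-1},{"dp":[-0.723,-0.2,-0.05],"rotation":[0,0,0],"claw":-1},{"dp":[0.267,-0.964,0],"rotation":[0,0,0],"claw":-1},{"dp":[0.267,-0.964,0],"rotation":[0,0,0],"claw":-1},{"dp":[0.267,-0.964,0],"rotation":[0,0,0],"claw":-1}]' | sed -n '1,3p'
python3 -m jog '[{"dp":[0.267,-0.964,0],"rotation":[0,0,0],"claw":-1},{"dp":[0.267,-0.964,0],"rotation":[0,0,0],"claw":-1},{"dp":[0.267,-0.964,0],"rotation":[0,0,0],"claw":-1},{"dp":[0.043,-0.154,0],"rotation":[0,0,0],"claw":-1},{"dp":[0,0,0],"rotation":[0,0,0],"claw":-1}]' | sed -n '1,4p'
python3 - <<'E'
from h import *
c=bot.calibration("wrist"); s=bot.sense();print(mf(s['tcp_pos']),s["time_s"])
im=bot.camera("wrist");cv2.imwrite("pics/w4.png",cv2.resize(im[80:360,200:520],None,fx=2,fy=2))
cv2.imwrite("pics/t4.png",bot.camera("top"))
import pickle; pickle.dump(c,open("c4.pkl","wb"))
E
```

```text
time_s: 15.68
tcp_pos: [0.5081, 0.0223, 0.0598]
tool_rot: [[-0.265, 0.964, 0.002], [0.964, 0.265, 0.0], [-0.0, 0.002, -1.0]]
time_s: 16.3
tcp_pos: [0.5242, -0.0382, 0.0592]
tool_rot: [[-0.265, 0.964, -0.0], [0.964, 0.265, 0.0], [0.0, -0.0, -1.0]]
force: [0.4, 0.7, -1.4]
[ -19.1 -104.2] 16.3
```

View pics/w4.png

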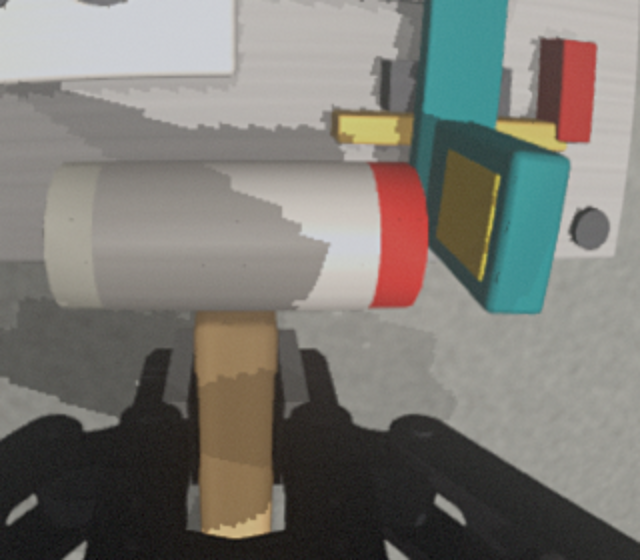

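```bash
python3 -m jog '[{"dp":[0.24,0.07,0],"rotation":[0,0,0],"claw":-1},{"dp":[0.29,0.08,0],"rotation":[0,0,0],"claw":-1},{"dp":[0.08,0.022,0],"rotation":[0,0,0],"claw":-1},{"dp":[0.05,0.014,0],"rotation":[0,0,0],"claw":-1},{"dp":[0.05,0.014,0],"rotation":[0,0,0],"claw":-1}]' | sed -n '2p;4p'
python3 -m jog '[{"dp":[0.05,0.014,0],"rotation":[0,0,0],"claw":-1},{"dp":[0.05,0.014,0],"rotation":[0,0,0],"claw":-1},{"dp":[0.05,0.014,0],"rotation":[0,0,0],"claw":-1}]' | sed -n '2p;4p'
python3 -m jog '[{"dp":[0.05,0.014,0],"rotation":[0,0,0],"claw":-1},{"dp":[0.05,0.014,0],"rotation":[0,0,0],"claw":-1}]' | sed -n '2p;4p'
```

```text
tcp_pos: [0.5367, -0.0343, 0.0591]
force: [-6.6, -2.6, 0.9]
tcp_pos: [0.5372, -0.0343, 0.0589]
force: [-11.2, -6.0, 3.4]
tcp_pos: [0.5388, -0.034, 0.0588]
force: [-11.4, -6.1, 4.5]
```

```bash
python3 -m jog '[{"dp":[0.048,0.014,0],"rotation":[0,0,0],"claw":-1},{"dp":[0.048,0.014,0],"rotation":[0,0,0],"claw":-1}]' | sed -n '2p;4p'
python3 -m jog '[{"dp":[0.048,0.014,0],"rotation":[0,0,0],"claw":-1},{"dp":[0.048,0.014,0],"rotation":[0,0,0],"claw":-1}]' | sed -n '2p;4p'
python3 -m jog '[{"dp":[0.048,0.014,0],"rotation":[0,0,0],"claw":-1},{"dp":[0.048,0.014,0],"rotation":[0,0,0],"claw":-1}]' | sed -n '2p;4p'
python3 -c "
from h import *
s=bot.sense();print(mf(s['tcp_pos']),s['force'],s['time_s'])"
```

```text
tcp_pos: [0.5406, -0.0335, 0.0588]
force: [-12.3, -5.8, 4.0]
tcp_pos: [0.5425, -0.0332, 0.0588]
force: [-11.2, -6.8, 3.8]
tcp_pos: [0.5441, -0.0329, 0.0587]
force: [-12.6, -9.3, 4.8]
[   1.5 -104.4] [-12.5612268   -9.26177172   4.84240715] 18.4
```

```bash
python3 -m jog '[{"dp":[0.05,0.01,0],"rotation":[0,0,0],"claw":-1}]' | sed -n '2p;4p'
python3 -m jog '[{"dp":[0.05,0.01,0],"rotation":[0,0,0],"claw":-1}]' | sed -n '2p;4p'
python3 -m jog '[{"dp":[-0.482,-0.134,0.02],"rotation":[0,0,0],"claw":-1},{"dp":[-0.723,-0.2,0.02],"rotation":[0,0,0],"claw":-1},{"dp":[-0.267,0.964,0],"rotation":[0,0,0],"claw":-1},{"dp":[-0.267,0.964,0],"rotation":[0,0,0],"claw":-1},{"dp":[-0.267,0.964,0],"rotation":[0,0,0],"claw":-1}]' | sed -n '2p'
python3 -m jog '[{"dp":[-0.267,0.964,0],"rotation":[0,0,0],"claw":-1},{"dp":[-0.267,0.964,0],"rotation":[0,0,0],"claw":-1},{"dp":[-0.267,0.964,0],"rotation":[0,0,0],"claw":-1},{"dp":[-0.08,0.289,0],"rotation":[0,0,0],"claw":-1},{"dp":[0,0,0],"rotation":[0,0,0],"claw":-1}]' | sed -n '2p;4p'
python3 -c "
from h import *
s=bot.sense();print(mf(s['tcp_pos']),s['force'],s['time_s'])"
```

```text
tcp_pos: [0.5447, -0.0328, 0.0587]
force: [-14.3, -8.7, 4.7]
tcp_pos: [0.5453, -0.0327, 0.0586]
force: [-14.8, -8.4, 6.1]
tcp_pos: [0.5112, 0.0223, 0.0603]
tcp_pos: [0.4936, 0.0849, 0.0603]
force: [0.3, -0.6, -1.3]
[-15.7  22.6] [ 0.2692905  -0.58742524 -1.25536004] 19.9
```

```bash
python3 -m jog '[{"dp":[0.24,0.07,0],"rotation":[0,0,0],"claw":-1},{"dp":[0.29,0.08,0],"rotation":[0,0,0],"claw":-1},{"dp":[0.08,0.022,0],"rotation":[0,0,0],"claw":-1},{"dp":[0.05,0.014,0],"rotation":[0,0,0],"claw":-1},{"dp":[0.05,0.014,0],"rotation":[0,0,0],"claw":-1}]' | sed -n '2p;4p'
python3 -m jog '[{"dp":[0.05,0.014,0],"rotation":[0,0,0],"claw":-1},{"dp":[0.05,0.014,0],"rotation":[0,0,0],"claw":-1},{"dp":[0.05,0.014,0],"rotation":[0,0,0],"claw":-1}]' | sed -n '2p;4p'
python3 -m jog '[{"dp":[0.05,0.014,0],"rotation":[0,0,0],"claw":-1},{"dp":[0.05,0.014,0],"rotation":[0,0,0],"claw":-1}]' | sed -n '2p;4p'
```

```text
tcp_pos: [0.5076, 0.088, 0.0601]
force: [-0.1, -0.4, -2.3]
tcp_pos: [0.5089, 0.0884, 0.0598]
force: [-5.7, -3.3, 1.0]
tcp_pos: [0.5092, 0.0885, 0.0596]
force: [-8.6, -4.3, 3.0]
```

```bash
python3 -m jog '[{"dp":[0.05,0.014,0.01],"rotation":[0,0,0],"claw":-1},{"dp":[0.05,0.014,0.01],"rotation":[0,0,0],"claw":-1}]' | sed -n '2p;4p'
python3 -m jog '[{"dp":[0.05,0.014,0.01],"rotation":[0,0,0],"claw":-1},{"dp":[0.05,0.014,0.01],"rotation":[0,0,0],"claw":-1}]' | sed -n '2p;4p'
python3 -m jog '[{"dp":[0.05,0.012,0.01],"rotation":[0,0,0],"claw":-1},{"dp":[0.05,0.012,0],"rotation":[0,0,0],"claw":-1}]' | sed -n '2p;4p'
python3 -m jog '[{"dp":[0.05,0.012,0.01],"rotation":[0,0,0],"claw":-1},{"dp":[0.05,0.012,0],"rotation":[0,0,0],"claw":-1}]' | sed -n '2p;4p'
python3 -c "
from h import *
s=bot.sense();print(mf(s['tcp_pos']),s['force'],s['time_s'])"
```

```text
tcp_pos: [0.5095, 0.0884, 0.0597]
force: [-12.5, -6.7, 4.7]
tcp_pos: [0.5104, 0.0888, 0.0598]
force: [-13.8, -6.1, 4.1]
tcp_pos: [0.5114, 0.0892, 0.0598]
force: [-15.2, -7.1, 6.5]
tcp_pos: [0.5129, 0.0898, 0.0599]
force: [-15.9, -5.5, 4.6]
[ 4.1 22.2] [-15.85101396  -5.54444581   4.57523682] 22.15
```

```bash
python3 -m jog '[{"dp":[0.048,0.013,0],"rotation":[0,0,0],"claw":-1},{"dp":[0.048,0.013,0],"rotation":[0,0,0],"claw":-1}]' | sed -n '2p;4p'
python3 -m jog '[{"dp":[0.048,0.013,0],"rotation":[0,0,0],"claw":-1},{"dp":[0.048,0.013,0],"rotation":[0,0,0],"claw":-1}]' | sed -n '2p;4p'
python3 -c "
from h import *
s=bot.sense();print(mf(s['tcp_pos']),s['force'],s['time_s'])"
```

```text
tcp_pos: [0.5146, 0.0903, 0.0599]
force: [-16.1, -6.1, 5.1]
tcp_pos: [0.5162, 0.0908, 0.0598]
force: [-18.1, -6.4, 6.4]
[ 7.6 22.3] [-18.12807546  -6.43851675   6.41867394] 22.65
```

```bash
python3 -m jog '[{"dp":[-0.482,-0.134,-0.02],"rotation":[0,0,0],"claw":-1},{"dp":[-0.723,-0.2,-0.03],"rotation":[0,0,0],"claw":-1},{"dp":[0.267,-0.964,0],"rotation":[0,0,0],"claw":-1},{"dp":[0.267,-0.964,0],"rotation":[0,0,0],"claw":-1},{"dp":[0.267,-0.964,0],"rotation":[0,0,0],"claw":-1}]' | sed -n '2p'
python3 -m jog '[{"dp":[0.267,-0.964,0],"rotation":[0,0,0],"claw":-1},{"dp":[0.267,-0.964,0],"rotation":[0,0,0],"claw":-1},{"dp":[0.267,-0.964,0],"rotation":[0,0,0],"claw":-1},{"dp":[0.08,-0.289,0],"rotation":[0,0,0],"claw":-1},{"dp":[0,0,0],"rotation":[0,0,0],"claw":-1}]' | sed -n '2p;4p'
python3 - <<'E'
from h import *
s=bot.sense();print(mf(s['tcp_pos']),s['force'],s['time_s'])
E
```

```text
tcp_pos: [0.517, 0.0276, 0.0607]
tcp_pos: [0.5341, -0.0358, 0.0602]
force: [0.7, 0.2, -2.7]
[  -8.9 -104.6] [ 0.73003997  0.22408448 -2.69839286] 23.9
```

```bash
python3 -m jog '[{"dp":[0.2,0.056,0],"rotation":[0,0,0],"claw":-1},{"dp":[0.14,0.04,0],"rotation":[0,0,0],"claw":-1},{"dp":[0.05,0.014,0],"rotation":[0,0,0],"claw":-1},{"dp":[0.05,0.014,0],"rotation":[0,0,0],"claw":-1},{"dp":[0.05,0.014,0],"rotation":[0,0,0],"claw":-1}]' | sed -n '2p;4p'
python3 -m jog '[{"dp":[0.05,0.014,0],"rotation":[0,0,0],"claw":-1},{"dp":[0.05,0.014,0],"rotation":[0,0,0],"claw":-1},{"dp":[0.05,0.014,0],"rotation":[0,0,0],"claw":-1}]' | sed -n '2p;4p'
python3 -m jog '[{"dp":[0.05,0.014,0],"rotation":[0,0,0],"claw":-1},{"dp":[0.05,0.014,0],"rotation":[0,0,0],"claw":-1}]' | sed -n '2p;4p'
python3 -m jog '[{"dp":[0.05,0.014,0],"rotation":[0,0,0],"claw":-1},{"dp":[0.05,0.014,0],"rotation":[0,0,0],"claw":-1}]' | sed -n '2p;4p'
python3 -c "
from h import *
s=bot.sense();print(mf(s['tcp_pos']),s['force'],s['time_s'])"
```

```text
tcp_pos: [0.5419, -0.0328, 0.0602]
force: [-7.3, -2.7, 2.6]
tcp_pos: [0.5425, -0.0328, 0.0599]
force: [-11.2, -5.1, 6.4]
tcp_pos: [0.5443, -0.0324, 0.06]
force: [-12.0, -5.5, 4.5]
tcp_pos: [0.5462, -0.0321, 0.0599]
force: [-12.2, -6.8, 5.0]
[   3.8 -104.2] [-12.16277161  -6.78856127   4.9676149 ] 25.4
```

```bash
python3 -m jog '[{"dp":[0.05,0.013,0],"rotation":[0,0,0],"claw":-1},{"dp":[0.05,0.013,0],"rotation":[0,0,0],"claw":-1}]' | sed -n '2p;4p'
python3 -m jog '[{"dp":[0.05,0.013,0],"rotation":[0,0,0],"claw":-1},{"dp":[0.05,0.013,0],"rotation":[0,0,0],"claw":-1}]' | sed -n '2p;4p'
python3 -m jog '[{"dp":[0.05,0.013,0],"rotation":[0,0,0],"claw":-1}]' | sed -n '2p;4p'
python3 -c "
from h import *
s=bot.sense();print(mf(s['tcp_pos']),s['force'],s['time_s'])"
```

```text
tcp_pos: [0.5481, -0.0317, 0.0599]
force: [-11.8, -7.1, 5.4]
tcp_pos: [0.5496, -0.0314, 0.0597]
force: [-12.5, -7.6, 5.4]
tcp_pos: [0.5502, -0.0313, 0.0597]
force: [-13.7, -8.5, 4.6]
[   7.8 -104.5] [-13.68693527  -8.49312379   4.55730675] 26.025
```

```bash
python3 -m jog '[{"dp":[-0.482,-0.134,0],"rotation":[0,0,0],"claw":-1},{"dp":[-0.723,-0.2,0],"rotation":[0,0,0],"claw":-1},{"dp":[-0.267,0.964,0],"rotation":[0,0,0],"claw":-1},{"dp":[-0.267,0.964,0],"rotation":[0,0,0],"claw":-1},{"dp":[-0.267,0.964,0],"rotation":[0,0,0],"claw":-1}]' | sed -n '2p'
python3 -m jog '[{"dp":[-0.267,0.964,0],"rotation":[0,0,0],"claw":-1},{"dp":[-0.267,0.964,0],"rotation":[0,0,0],"claw":-1},{"dp":[-0.267,0.964,0],"rotation":[0,0,0],"claw":-1},{"dp":[-0.08,0.33,0],"rotation":[0,0,0],"claw":-1},{"dp":[0,0,0],"rotation":[0,0,0],"claw":-1}]' | sed -n '2p;4p'
python3 - <<'E'
from h import *
s=bot.sense();print(mf(s['tcp_pos']),s['force'],s['time_s'])
c=bot.calibration("wrist")
im=bot.camera("wrist");cv2.imwrite("pics/w5.png",cv2.resize(im[80:360,200:520],None,fx=2,fy=2))
E
```

```text
tcp_pos: [0.5157, 0.0234, 0.0605]
tcp_pos: [0.4982, 0.0869, 0.0604]
force: [0.0, -0.5, -2.5]
[-10.8  23.3] [ 0.00829238 -0.51931257 -2.54045423] 27.275
```

View pics/w5.png

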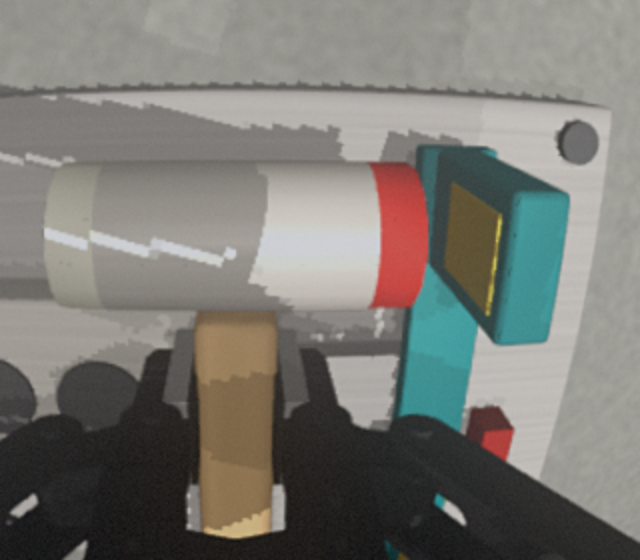

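The wrist crop shows the mallet still straight in the grip. The left ear's patch is at crop (472,247), about 2 mm inside the head axis, and the slide is still short of the red stop at (490,435). I'll push the left ear again.

```bash
python3 -m jog '[{"dp":[0.34,0.094,0],"rotation":[0,0,0],"claw":-1},{"dp":[0.29,0.08,0],"rotation":[0,0,0],"claw":-1},{"dp":[0.08,0.022,0],"rotation":[0,0,0],"claw":-1},{"dp":[0.05,0.014,0],"rotation":[0,0,0],"claw":-1},{"dp":[0.05,0.014,0],"rotation":[0,0,0],"claw":-1}]' | sed -n '2p;4p'
python3 -m jog '[{"dp":[0.05,0.014,0],"rotation":[0,0,0],"claw":-1},{"dp":[0.05,0.014,0],"rotation":[0,0,0],"claw":-1},{"dp":[0.05,0.014,0],"rotation":[0,0,0],"claw":-1}]' | sed -n '2p;4p'
python3 -m jog '[{"dp":[0.05,0.014,0],"rotation":[0,0,0],"claw":-1},{"dp":[0.05,0.014,0],"rotation":[0,0,0],"claw":-1}]' | sed -n '2p;4p'
python3 -m jog '[{"dp":[0.05,0.014,0],"rotation":[0,0,0],"claw":-1},{"dp":[0.05,0.014,0],"rotation":[0,0,0],"claw":-1}]' | sed -n '2p;4p'
python3 -c "
from h import *
s=bot.sense();print(mf(s['tcp_pos']),s['force'],s['time_s'])"
```

```text
tcp_pos: [0.5139, 0.0903, 0.0602]
force: [-1.1, -1.1, -1.7]
tcp_pos: [0.5145, 0.0905, 0.0599]
force: [-8.5, -4.0, 2.2]
tcp_pos: [0.5147, 0.0906, 0.0596]
force: [-10.3, -5.2, 4.1]
tcp_pos: [0.5153, 0.0908, 0.0595]
force: [-13.7, -6.5, 5.4]
[ 6.8 22.5] [-13.66282598  -6.50690952   5.39536565] 28.825
```

```bash
python3 -m jog '[{"dp":[0.05,0.013,0],"rotation":[0,0,0],"claw":-1},{"dp":[0.05,0.013,0],"rotation":[0,0,0],"claw":-1}]' | sed -n '2p;4p'
python3 -m jog '[{"dp":[0.04,0.011,0],"rotation":[0,0,0],"claw":-1},{"dp":[0.04,0.011,0],"rotation":[0,0,0],"claw":-1}]' | sed -n '2p;4p'
python3 -m jog '[{"dp":[0.04,0.011,0],"rotation":[0,0,0],"claw":-1}]' | sed -n '2p;4p'
python3 -m jog '[{"dp":[0.04,0.011,0],"rotation":[0,0,0],"claw":-1}]' | sed -n '2p;4p'
```

```text
tcp_pos: [0.5165, 0.0913, 0.0595]
force: [-14.9, -5.7, 6.6]
tcp_pos: [0.5178, 0.0918, 0.0595]
force: [-15.3, -6.4, 7.6]
tcp_pos: [0.5185, 0.092, 0.0595]
force: [-16.4, -6.5, 7.2]
tcp_pos: [0.5193, 0.0922, 0.0595]
force: [-16.3, -7.1, 8.1]
```

```bash
python3 -m jog '[{"dp":[0.04,0.011,0.02],"rotation":[0,0,0],"claw":-1}]' | sed -n '2p;4p'
python3 -m jog '[{"dp":[0.04,0.011,0.02],"rotation":[0,0,0],"claw":-1}]' | sed -n '2p;4p'
python3 -m jog '[{"dp":[0.03,0.008,0.02],"rotation":[0,0,0],"claw":-1}]' | sed -n '2p;4p'
```

```text
tcp_pos: [0.5197, 0.0924, 0.0596]
force: [-16.4, -5.3, 5.3]
tcp_pos: [0.5201, 0.0925, 0.0597]
force: [-16.3, -6.0, 3.2]
tcp_pos: [0.5204, 0.0926, 0.0598]
force: [-15.7, -5.3, 2.5]
```

```bash
python3 -m jog '[{"dp":[0.03,0.008,0],"rotation":[0,0,0],"claw":-1}]' | sed -n '2p;4p'
python3 -m jog '[{"dp":[0.03,0.008,0],"rotation":[0,0,0],"claw":-1}]' | sed -n '2p;4p'
python3 -m jog '[{"dp":[0.03,0.008,0],"rotation":[0,0,0],"claw":-1}]' | sed -n '2p;4p'
```

```text
tcp_pos: [0.5208, 0.0927, 0.0597]
force: [-16.6, -7.0, 3.8]
tcp_pos: [0.5209, 0.0927, 0.0597]
force: [-17.2, -6.6, 5.5]
tcp_pos: [0.521, 0.0927, 0.0597]
force: [-18.5, -7.7, 7.2]
```

```bash
python3 -m jog '[{"dp":[-0.482,-0.134,-0.03],"rotation":[0,0,0],"claw":-1},{"dp":[-0.723,-0.2,-0.03],"rotation":[0,0,0],"claw":-1},{"dp":[0.267,-0.964,0],"rotation":[0,0,0],"claw":-1},{"dp":[0.267,-0.964,0],"rotation":[0,0,0],"claw":-1},{"dp":[0.267,-0.964,0],"rotation":[0,0,0],"claw":-1}]' | sed -n '2p'
python3 -m jog '[{"dp":[0.267,-0.964,0],"rotation":[0,0,0],"claw":-1},{"dp":[0.267,-0.964,0],"rotation":[0,0,0],"claw":-1},{"dp":[0.267,-0.964,0],"rotation":[0,0,0],"claw":-1},{"dp":[0.08,-0.289,0],"rotation":[0,0,0],"claw":-1},{"dp":[0,0,0],"rotation":[0,0,0],"claw":-1}]' | sed -n '2p;4p'
python3 -c "
from h import *
s=bot.sense();print(mf(s['tcp_pos']),s['force'],s['time_s'])"
```

```text
tcp_pos: [0.5231, 0.0299, 0.0607]
tcp_pos: [0.5401, -0.0334, 0.0602]
force: [0.1, -0.6, -2.4]
[  -2.5 -103.8] [ 0.06991014 -0.55740613 -2.38687988] 31.575
```

```bash
python3 -m jog '[{"dp":[0.12,0.034,0],"rotation":[0,0,0],"claw":-1},{"dp":[0.14,0.04,0],"rotation":[0,0,0],"claw":-1},{"dp":[0.05,0.014,0],"rotation":[0,0,0],"claw":-1},{"dp":[0.05,0.014,0],"rotation":[0,0,0],"claw":-1},{"dp":[0.05,0.014,0],"rotation":[0,0,0],"claw":-1}]' | sed -n '2p;4p'
python3 -m jog '[{"dp":[0.05,0.014,0],"rotation":[0,0,0],"claw":-1},{"dp":[0.05,0.014,0],"rotation":[0,0,0],"claw":-1}]' | sed -n '2p;4p'
python3 -m jog '[{"dp":[0.05,0.014,0],"rotation":[0,0,0],"claw":-1},{"dp":[0.05,0.014,0],"rotation":[0,0,0],"claw":-1}]' | sed -n '2p;4p'
python3 -m jog '[{"dp":[0.05,0.014,0],"rotation":[0,0,0],"claw":-1}]' | sed -n '2p;4p'
python3 -m jog '[{"dp":[0.05,0.014,0],"rotation":[0,0,0],"claw":-1}]' | sed -n '2p;4p'
python3 -c "
from h import *
s=bot.sense();print(mf(s['tcp_pos']),s['force'],s['time_s'])"
```

```text
tcp_pos: [0.5468, -0.0308, 0.0602]
force: [-5.7, -1.4, 0.9]
tcp_pos: [0.5471, -0.0308, 0.06]
force: [-9.6, -5.1, 3.6]
tcp_pos: [0.5477, -0.0307, 0.0599]
force: [-12.6, -6.0, 4.2]
tcp_pos: [0.5487, -0.0305, 0.0599]
force: [-12.3, -6.8, 5.2]
tcp_pos: [0.5497, -0.0303, 0.06]
force: [-11.7, -5.6, 5.7]
[   7.5 -103.4] [-11.67560253  -5.58050881   5.7255144 ] 32.95
```

```bash
python3 -m jog '[{"dp":[0.05,0.013,0],"rotation":[0,0,0],"claw":-1},{"dp":[0.05,0.013,0],"rotation":[0,0,0],"claw":-1}]' | sed -n '2p;4p'
python3 -m jog '[{"dp":[0.05,0.013,0],"rotation":[0,0,0],"claw":-1},{"dp":[0.05,0.013,0],"rotation":[0,0,0],"claw":-1}]' | sed -n '2p;4p'
python3 -m jog '[{"dp":[0.05,0.013,0],"rotation":[0,0,0],"claw":-1}]' | sed -n '2p;4p'
python3 -m jog '[{"dp":[0.05,0.013,0],"rotation":[0,0,0],"claw":-1}]' | sed -n '2p;4p'
python3 -c "
from h import *
s=bot.sense();print(mf(s['tcp_pos']),s['force'],s['time_s'])"
```

```text
tcp_pos: [0.5516, -0.0299, 0.06]
force: [-11.9, -5.9, 4.7]
tcp_pos: [0.5535, -0.0296, 0.06]
force: [-11.8, -7.7, 4.4]
tcp_pos: [0.5537, -0.0295, 0.0597]
force: [-13.8, -8.7, 5.1]
tcp_pos: [0.5538, -0.0295, 0.0596]
force: [-15.4, -10.0, 6.5]
[  11.8 -103.7] [-15.39242246  -9.99425543   6.49662035] 33.7
```

```bash
python3 -m jog '[{"dp":[-0.482,-0.134,0],"rotation":[0,0,0],"claw":-1},{"dp":[-0.723,-0.2,0],"rotation":[0,0,0],"claw":-1},{"dp":[-0.267,0.964,0],"rotation":[0,0,0],"claw":-1},{"dp":[-0.267,0.964,0],"rotation":[0,0,0],"claw":-1},{"dp":[-0.267,0.964,0],"rotation":[0,0,0],"claw":-1}]' | sed -n '2p'
python3 -m jog '[{"dp":[-0.267,0.964,0],"rotation":[0,0,0],"claw":-1},{"dp":[-0.267,0.964,0],"rotation":[0,0,0],"claw":-1},{"dp":[-0.267,0.964,0],"rotation":[0,0,0],"claw":-1},{"dp":[-0.08,0.3,0],"rotation":[0,0,0],"claw":-1},{"dp":[0.1,0.03,0],"rotation":[0,0,0],"claw":-1}]' | sed -n '2p;4p'
python3 -c "
from h import *
s=bot.sense();print(mf(s['tcp_pos']),s['force'],s['time_s'])"
```

```text
tcp_pos: [0.5201, 0.0254, 0.0605]
tcp_pos: [0.5045, 0.0888, 0.0604]
force: [0.9, -0.5, -2.3]
[-4.2 23.4] [ 0.90220176 -0.45474532 -2.29053932] 34.95
```

```bash
python3 -m jog '[{"dp":[0.34,0.094,0],"rotation":[0,0,0],"claw":-1},{"dp":[0.24,0.067,0],"rotation":[0,0,0],"claw":-1},{"dp":[0.06,0.017,0],"rotation":[0,0,0],"claw":-1},{"dp":[0.05,0.014,0],"rotation":[0,0,0],"claw":-1},{"dp":[0.05,0.014,0],"rotation":[0,0,0],"claw":-1}]' | sed -n '2p;4p'
python3 -m jog '[{"dp":[0.05,0.014,0],"rotation":[0,0,0],"claw":-1},{"dp":[0.05,0.014,0],"rotation":[0,0,0],"claw":-1},{"dp":[0.05,0.014,0],"rotation":[0,0,0],"claw":-1}]' | sed -n '2p;4p'
python3 -m jog '[{"dp":[0.05,0.014,0],"rotation":[0,0,0],"claw":-1},{"dp":[0.05,0.014,0],"rotation":[0,0,0],"claw":-1}]' | sed -n '2p;4p'
python3 -m jog '[{"dp":[0.05,0.014,0],"rotation":[0,0,0],"claw":-1},{"dp":[0.05,0.014,0],"rotation":[0,0,0],"claw":-1}]' | sed -n '2p;4p'
python3 -m jog '[{"dp":[0.05,0.014,0],"rotation":[0,0,0],"claw":-1}]' | sed -n '2p;4p'
python3 -c "
from h import *
s=bot.sense();print(mf(s['tcp_pos']),s['force'],s['time_s'])"
```

```text
tcp_pos: [0.519, 0.0919, 0.0602]
force: [-1.4, -0.5, -1.6]
tcp_pos: [0.5194, 0.0921, 0.0599]
force: [-8.3, -4.1, 2.7]
tcp_pos: [0.5196, 0.0922, 0.0597]
force: [-11.6, -6.2, 4.1]
tcp_pos: [0.5198, 0.0922, 0.0595]
force: [-14.3, -7.2, 6.3]
tcp_pos: [0.5199, 0.0922, 0.0594]
force: [-16.9, -7.9, 8.8]
[11.6 22.7] [-16.92114755  -7.85424471   8.75625198] 36.575
```

```bash
python3 -m jog '[{"dp":[0.03,0.008,0.04],"rotation":[0,0,0],"claw":-1}]' | sed -n '2p;4p'
python3 -m jog '[{"dp":[0.03,0.008,0.02],"rotation":[0,0,0],"claw":-1}]' | sed -n '2p;4p'
python3 -m jog '[{"dp":[0.03,0.008,0],"rotation":[0,0,0],"claw":-1}]' | sed -n '2p;4p'
python3 -c "
from h import *
s=bot.sense();print(mf(s['tcp_pos']),s['force'],s['time_s'])"
```

```text
tcp_pos: [0.5198, 0.0923, 0.0596]
force: [-14.7, -7.3, 2.3]
tcp_pos: [0.5199, 0.0923, 0.0597]
force: [-15.8, -8.2, 2.7]
tcp_pos: [0.52, 0.0923, 0.0596]
force: [-17.4, -8.3, 5.4]
[11.7 22.7] [-17.42828114  -8.29501652   5.40960081] 36.95
```

```bash
python3 -m jog '[{"dp":[0.03,0.008,0],"rotation":[0,0,0],"claw":-1}]' | sed -n '2p;4p'
python3 -m jog '[{"dp":[-0.482,-0.134,0],"rotation":[0,0,0],"claw":-1},{"dp":[-0.723,-0.2,0.1],"rotation":[0,0,0],"claw":-1},{"dp":[-0.7,-0.7,0.9],"rotation":[0,0,0],"claw":-1},{"dp":[-0.7,-0.8,0.9],"rotation":[0,0,0],"claw":-1},{"dp":[-0.5,-0.9,0.9],"rotation":[0,0,0],"claw":-1}]' | sed -n '2p'
python3 -m jog '[{"dp":[-0.5,-0.9,0.9],"rotation":[0,0,0],"claw":-1},{"dp":[-0.3,-0.9,0.9],"rotation":[0,0,0],"claw":-1},{"dp":[0,-0.8,0],"rotation":[0,0,0],"claw":-1},{"dp":[0,-0.8,0],"rotation":[0,0,0],"claw":-1},{"dp":[0,0,0],"rotation":[0,0,0],"claw":-1}]' | sed -n '2p'
python3 - <<'E'
from h import *
import pickle
s=bot.sense();print(mf(s['tcp_pos']),s['time_s'])
c=bot.calibration("wrist"); im=bot.camera("wrist"); cv2.imwrite("pics/w6full.png",im); pickle.dump(c,open("c6.pkl","wb"))
t=bot.camera("top"); cv2.imwrite("pics/t6.png",t)
a=pix("wrist",[*(MO+.05*MX),.04],c); print(a); x,y=map(int,a)
x0=max(0,min(440,x-100)); y0=max(0,min(200,y-100))
A=cv2.resize(im[y0:y0+200,x0:x0+200],(400,400),interpolation=cv2.INTER_CUBIC)
B=cv2.resize(t[195:295,255:355],(400,400),interpolation=cv2.INTER_CUBIC)
print(x0,y0); cv2.imwrite("pics/v6.png",np.hstack([A,B]))
E
```

```text
tcp_pos: [0.5201, 0.0923, 0.0596]
force: [-19.0, -9.0, 6.5]
tcp_pos: [0.4674, 0.0402, 0.1186]
tcp_pos: [0.4515, -0.0284, 0.1528]
[-86.5 -75.4] 38.325
[472.72487062 115.94684228]
372 15
```

View pics/v6.png

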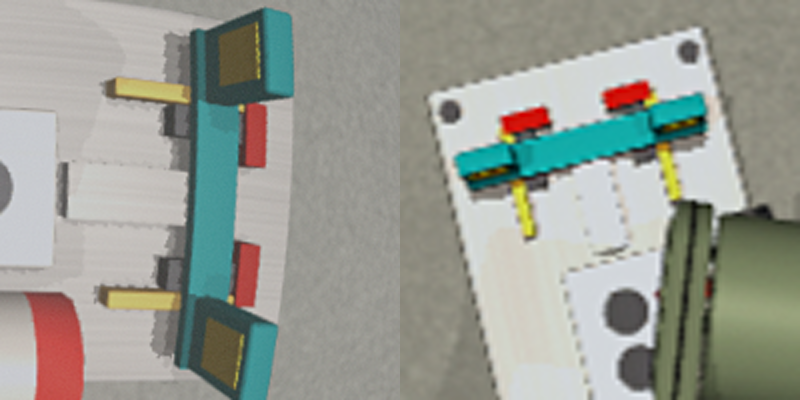

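Left crop (wrist) and right crop (top) both show the slide close up against both red stops, with similar gaps. I'll quantify the shift and cock angle from the top camera.

Run:
```python
from h import *
c=bot.calibration("top")
for n in ("pics/top0.png","pics/t6.png"):
    im=cv2.imread(n); m=mask(im,(80,110,40),(100,255,255),(255,195,360,312)); 
    ys,xs=np.nonzero(m); P=np.array([mf(on("top",(x,y),.07,c)) for x,y in zip(xs,ys)])
    # far edge (max x') per y' bin on the bar, and ears
    out=[]
    for lo,hi in ((-75,-48),(-35,0),(0,35),(48,75)):
        q=P[(P[:,1]>lo)&(P[:,1]<hi)]; b=np.round(q[:,1]/2); out.append(np.mean([q[b==k][:,0].max() for k in np.unique(b)]).round(2)); out.append(q[:,0].mean().round(2))
    r=mask(im,(0,150,80),(8,255,255),(270,195,345,250)); ry,rx=np.nonzero(r); R=np.array([mf(on("top",(x,y),.041,c)) for x,y in zip(rx,ry)])
    print(n,out,rect("top",big(m),.07,c)[2], [ (R[s*R[:,1]>0].mean(0).round(1), R[s*R[:,1]>0][:,0].min()) for s in (1,-1)])
c6=__import__("pickle").load(open("c6.pkl","rb"))
# wrist: ear top near-edge corners at z=.095 and bar/stop edges
for n,uv,z in (("L ear outer-near",(372+261/2,15+10/2),.095),("R ear top near",(372+249/2,15+316/2),.095),("L stop near top",(372+246/2,15+105/2),.041),("R stop near top",(372+240/2,15+243/2),.041),("bar far L",(372+238/2,15+130/2),.045),("bar far R",(372+230/2,15+280/2),.045)):
    print(n,mf(on("wrist",uv,z,c6)))
```

```text
pics/top0.png [np.float64(48.35), np.float64(40.62), np.float64(47.58), np.float64(39.03), np.float64(48.78), np.float64(39.55), np.float64(50.02), np.float64(42.37)] 14.80743408203125 [(array([79.8, 32. ]), np.float64(74.2)), (array([ 79.9, -32.5]), np.float64(74.7))]
pics/t6.png [np.float64(64.64), np.float64(55.79), np.float64(62.37), np.float64(53.35), np.float64(62.58), np.float64(53.29), np.float64(63.67), np.float64(55.65)] 15.685831069946289 [(array([79.8, 32. ]), np.float64(74.2)), (array([ 79.9, -32.5]), np.float64(74.7))]
L ear outer-near [45.8 75.3]
R ear top near [ 45.6 -39.4]
L stop near top [71.9 46.8]
R stop near top [ 71.8 -17. ]
bar far L [65.1 34.1]
bar far R [ 65.7 -33.9]
```

Both ears are now level, at 55.8 and 55.7 mm in the mould frame. They have moved about 15.5 mm (right) and 13.5 mm (left), starting cocked, and both stalled under about 20 N (left) and 17 N (right). The slide is home on both stops, so I'll take the mallet back.

```bash
python3 -m jog '[{"dp":[0.152,-0.932,-0.1],"rotation":[0,0,-0.267],"claw":-1},{"dp":[0.152,-0.932,-0.1],"rotation":[0,0,-0.267],"claw":-1},{"dp":[0.152,-0.932,-0.1],"rotation":[0,0,-0.267],"claw":-1},{"dp":[0.152,-0.932,-0.1],"rotation":[0,0,-0.267],"claw":-1},{"dp":[0.152,-0.932,-0.1],"rotation":[0,0,-0.267],"claw":-1}]' | sed -n '2p'
python3 -m jog '[{"dp":[0.152,-0.932,-0.1],"rotation":[0,0,-0.267],"claw":-1},{"dp":[0.152,-0.932,-0.1],"rotation":[0,0,-0.267],"claw":-1},{"dp":[0.152,-0.932,-0.1],"rotation":[0,0,-0.267],"claw":-1},{"dp":[0.152,-0.932,-0.1],"rotation":[0,0,-0.267],"claw":-1},{"dp":[0.152,-0.932,-0.1],"rotation":[0,0,-0.267],"claw":-1}]' | sed -n '2p'
python3 -m jog '[{"dp":[0.152,-0.932,-0.1],"rotation":[0,0,-0.267],"claw":-1},{"dp":[0.152,-0.932,-0.1],"rotation":[0,0,-0.267],"claw":-1},{"dp":[0.152,-0.932,-0.1],"rotation":[0,0,-0.267],"claw":-1},{"dp":[0.152,-0.932,-0.1],"rotation":[0,0,-0.267],"claw":-1},{"dp":[0.152,-0.932,-0.1],"rotation":[0,0,-0.267],"claw":-1}]' | sed -n '2p'
python3 -m jog '[{"dp":[0,0,0],"rotation":[0,0,0],"claw":-1},{"dp":[0,0,0],"rotation":[0,0,0],"claw":-1}]'
```

```text
tcp_pos: [0.4671, -0.1214, 0.1432]
tcp_pos: [0.4822, -0.2153, 0.1334]
tcp_pos: [0.4975, -0.3085, 0.1234]
time_s: 40.55
tcp_pos: [0.497, -0.3068, 0.1234]
tool_rot: [[0.21, 0.978, -0.001], [0.978, -0.21, 0.001], [0.001, -0.001, -1.0]]
force: [-0.7, 0.2, -3.1]
width: 0.0163
finger_force: 98.8
```

```bash
python3 -m jog '[{"dp":[0,-0.06,-0.7],"rotation":[0,0,0],"claw":-1},{"dp":[0,0,-1],"rotation":[0,0,0],"claw":-1},{"dp":[0,0,-1],"rotation":[0,0,0],"claw":-1},{"dp":[0,0,-0.8],"rotation":[0,0,0],"claw":-1},{"dp":[0,0,-0.5],"rotation":[0,0,0],"claw":-1}]' | sed -n '2p;4p'
python3 -m jog '[{"dp":[0,0,-0.2],"rotation":[0,0,0],"claw":-1},{"dp":[0,0,-0.2],"rotation":[0,0,0],"claw":-1},{"dp":[0,0,-0.15],"rotation":[0,0,0],"claw":-1},{"dp":[0,0,-0.15],"rotation":[0,0,0],"claw":-1}]' | sed -n '2p;4p'
python3 -m jog '[{"dp":[0,0,-0.1],"rotation":[0,0,0],"claw":-1},{"dp":[0,0,-0.05],"rotation":[0,0,0],"claw":-1}]' | sed -n '2p;4p'
```

```text
tcp_pos: [0.4969, -0.3079, 0.0423]
force: [0.7, 0.4, -2.7]
tcp_pos: [0.4975, -0.3086, 0.0297]
force: [-0.2, 0.6, -2.6]
tcp_pos: [0.4973, -0.3084, 0.0265]
force: [0.6, 0.9, -1.4]
```

```bash
python3 -m jog '[{"dp":[0,0,-0.08],"rotation":[0,0,0],"claw":-1},{"dp":[0,0,-0.05],"rotation":[0,0,0],"claw":-1}]' | sed -n '2p;4p'
python3 -m jog '[{"dp":[0,0,-0.05],"rotation":[0,0,0],"claw":-1},{"dp":[0,0,-0.05],"rotation":[0,0,0],"claw":-1}]' | sed -n '2p;4p'
python3 -m jog '[{"dp":[0,0,-0.04],"rotation":[0,0,0],"claw":-1}]' | sed -n '2p;4p'
```

```text
tcp_pos: [0.4973, -0.3084, 0.0239]
force: [0.2, 0.4, -2.6]
tcp_pos: [0.4973, -0.3084, 0.0219]
force: [0.2, 0.2, -2.1]
tcp_pos: [0.4973, -0.3084, 0.0212]
force: [-1.4, 0.4, 3.4]
```

```bash
python3 -m jog '[{"dp":[0,0,0],"rotation":[0,0,0],"claw":-0.6},{"dp":[0,0,0],"rotation":[0,0,0],"claw":-0.4},{"dp":[0,0,0],"rotation":[0,0,0],"claw":-0.1},{"dp":[0,0,0],"rotation":[0,0,0],"claw":0.3},{"dp":[0,0,0],"rotation":[0,0,0],"claw":0.5}]' 20
python3 -m jog '[{"dp":[0,0,0.3],"rotation":[0,0,0],"claw":0.5},{"dp":[0,0,0.8],"rotation":[0,0,0],"claw":0.5},{"dp":[0,0,1],"rotation":[0,0,0],"claw":0.5},{"dp":[0,0,1],"rotation":[0,0,0],"claw":0.5},{"dp":[0,0,1],"rotation":[0,0,0],"claw":0.5}]'
python3 -m jog '[{"dp":[0,0,1],"rotation":[0,0,0],"claw":0.5},{"dp":[0,0,1],"rotation":[0,0,0],"claw":0.5},{"dp":[0,0,0],"rotation":[0,0,0],"claw":0.5},{"dp":[0,0,0],"rotation":[0,0,0],"claw":0.5}]' | sed -n '1,2p'
python3 - <<'E'
from h import *
w=bot.camera("wrist"); t=bot.camera("top"); cv2.imwrite("pics/t7.png",t)
A=cv2.resize(w,(560,350)); B=cv2.resize(t[195:312,255:360],(240,267),interpolation=cv2.INTER_CUBIC)
C=np.zeros((350,800,3),np.uint8); C[:,:560]=A; C[:267,560:]=B; cv2.imwrite("pics/v7.png",C)
E
```

```text
time_s: 43.18
tcp_pos: [0.4973, -0.3085, 0.0212]
tool_rot: [[0.21, 0.978, 0.0], [0.978, -0.21, -0.0], [-0.0, 0.0, -1.0]]
force: [0.4, 0.5, -0.3]
width: 0.0643
finger_force: 0.0
time_s: 43.8
tcp_pos: [0.4975, -0.3086, 0.1051]
tool_rot: [[0.21, 0.978, 0.001], [0.978, -0.21, -0.001], [-0.001, 0.002, -1.0]]
force: [-0.6, -0.1, 0.6]
width: 0.0643
finger_force: 0.0
time_s: 44.3
tcp_pos: [0.4969, -0.3082, 0.143]
```

View pics/v7.png

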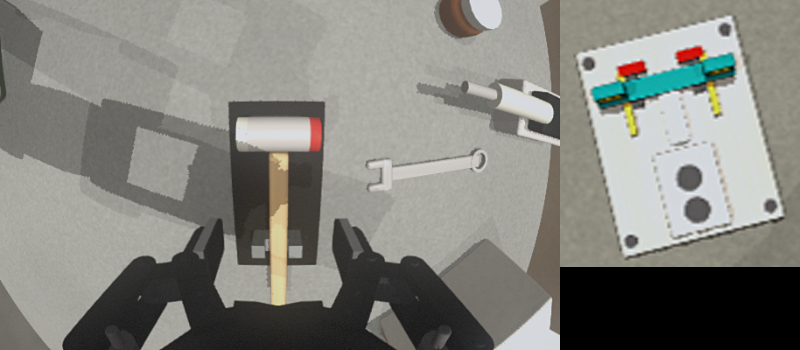

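The picture shows the mallet back in its rest, handle in the slot and head on the pad. The slide sits square against both stops, and nothing else has moved.

```bash
python3 -c "
from plant import bot
print(bot.sense()['force'],bot.sense()['time_s']); print(bot.sign_off())"
```

```text
[-0.10825702  1.00558748  0.10700821] 44.4
the job is handed in; nothing more can be done
None
```

The job is handed in at 44.4 s: by turns on the two ears, using slow pushes of up to about 21 N rather than sharp taps, I walked the slide back until each ear stalled and the top view showed it square against both stops, then laid the mallet back in its rest.

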